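# Lay four waxed slats from the drying stands into the panel jig, in order

## Task

The four slats for a slatted panel have dried on the row of stands on the left; lay them flat across the bearers of the assembly jig on the right, one in each bay between the pins and about in the middle of it, in the same order: the slat that lies nearest the robot goes into the left-hand bay, next to the cutter guard, and so on to the farthest in the right-hand bay. So that the squared ends line up, turn every slat with its blue-marked end pointing away from the robot and lying at the stop bar, touching it or within a centimetre.

Things in the scene. Friction and masses are not known exactly. Their poses are not given: they have to be found in the camera images.
- slat_red: Loose long red-brown wooden slat, 25 x 160 x 12 mm (x width, y length, z thickness). Origin: centre of its underside. +y runs along it to the squared end, which bears a blue band 16 mm wide across the top, 5 mm from that end; the end face is blue too. At the start it lies flat, lengthwise over its own stand, blue end to the left or right.
- slat_pale: Loose long pale cream wooden slat, 25 x 160 x 11 mm (x width, y length, z thickness). Origin: centre of its underside. +y runs along it to the squared end, which bears a blue band 16 mm wide across the top, 5 mm from that end; the end face is blue too. At the start it lies flat, lengthwise over its own stand, blue end to the left or right.
- slat_ochre: Loose short, wide ochre-yellow wooden slat, 30 x 130 x 9 mm (x width, y length, z thickness). Origin: centre of its underside. +y runs along it to the squared end, which bears a blue band 16 mm wide across the top, 5 mm from that end; the end face is blue too. At the start it lies flat, lengthwise over its own stand, blue end to the left or right.
- slat_dark: Loose black-brown wooden slat, 28 x 150 x 12 mm (x width, y length, z thickness). Origin: centre of its underside. +y runs along it to the squared end, which bears a blue band 16 mm wide across the top, 5 mm from that end; the end face is blue too. At the start it lies flat, lengthwise over its own stand, blue end to the left or right.
- stand_red: Fixed green-footed stand on which the long red-brown slat lies at the start (the four stands are alike; its place in the row is that slat's place in the order). Foot 46 x 108 x 8 mm (x, y, z); two rounded cross ridges at y = -42 and +42 mm carry the slat 24 mm above the foot's underside. Origin: centre of the foot's underside.
- stand_pale: Fixed green-footed stand on which the long pale cream slat lies at the start (the four stands are alike; its place in the row is that slat's place in the order). Foot 46 x 108 x 8 mm (x, y, z); two rounded cross ridges at y = -42 and +42 mm carry the slat 24 mm above the foot's underside. Origin: centre of the foot's underside.
- stand_ochre: Fixed green-footed stand on which the short, wide ochre-yellow slat lies at the start (the four stands are alike; its place in the row is that slat's place in the order). Foot 46 x 108 x 8 mm (x, y, z); two rounded cross ridges at y = -42 and +42 mm carry the slat 24 mm above the foot's underside. Origin: centre of the foot's underside.
- stand_dark: Fixed green-footed stand on which the black-brown slat lies at the start (the four stands are alike; its place in the row is that slat's place in the order). Foot 46 x 108 x 8 mm (x, y, z); two rounded cross ridges at y = -42 and +42 mm carry the slat 24 mm above the foot's underside. Origin: centre of the foot's underside.
- board: Fixed plywood board, 270 x 128 x 12 mm, on the left table, carrying the four stands in a row along its x axis, one each at x = -96, -32, +32, +96 mm (lowest x nearest the robot). Origin: centre of its underside, on the table; z up. A slat's underside is 36 mm above it at the start.
- jig: Fixed plywood jig. Origin: mid stop bar's inner face, at underside level; +x away from robot, y left. Base x -155 to 30, 272 wide, 12 mm thick. Stop bar x 0 to 22, top z 52. Slats lie across two 20 mm wide bearers at x = -30 and -112, tops z 30. 10 mm pins on them (tops z 53) at y = 0, +-62, +-124 leave four bays: middles y = +93 (left-hand, by the cutter guard), +31, -31, -93.

How it is judged (in metres and radians):
At the end, for the whole second after the job is handed in: Each slat rests flat on both bearers, released, lengthwise within 8 degrees, within 13 mm of the middle of the bay matching its stand's place in the row (nearest the robot = left-hand bay, farthest = right-hand), marked end towards the stop and at most 15 mm from it (((x of stand_red in the frame of board between -0.116 and -0.076 m and y of slat_red in the frame of jig between 0.08 and 0.106 m) or (x of stand_red in the frame of board between -0.052 and -0.012 m and y of slat_red in the frame of jig between 0.018 and 0.044 m) or (x of stand_red in the frame of board between 0.012 and 0.052 m and y of slat_red in the frame of jig between -0.044 and -0.018 m) or (x of stand_red in the frame of board between 0.076 and 0.116 m and y of slat_red in the frame of jig between -0.106 and -0.08 m)) and x of slat_red in the frame of jig between -0.095 and -0.077 m and z of slat_red in the frame of jig between 0.026 and 0.035 m and y of jig in the frame of slat_red above 0.03 m and angle between the y axis of each of slat_red, slat_pale, slat_ochre, slat_dark and the x axis of jig, either way round below 0.14 rad and angle between each of slat_red, slat_pale, slat_ochre, slat_dark's own z axis and vertical below 0.08 rad and linear speed of each of slat_red, slat_pale, slat_ochre, slat_dark below 0.02 m/s and angular speed of each of slat_red, slat_pale, slat_ochre, slat_dark below 0.2 rad/s and ((x of stand_pale in the frame of board between -0.116 and -0.076 m and y of slat_pale in the frame of jig between 0.08 and 0.106 m) or (x of stand_pale in the frame of board between -0.052 and -0.012 m and y of slat_pale in the frame of jig between 0.018 and 0.044 m) or (x of stand_pale in the frame of board between 0.012 and 0.052 m and y of slat_pale in the frame of jig between -0.044 and -0.018 m) or (x of stand_pale in the frame of board between 0.076 and 0.116 m and y of slat_pale in the frame of jig between -0.106 and -0.08 m)) and x of slat_pale in the frame of jig between -0.095 and -0.077 m and z of slat_pale in the frame of jig between 0.026 and 0.035 m and y of jig in the frame of slat_pale above 0.03 m and ((x of stand_ochre in the frame of board between -0.116 and -0.076 m and y of slat_ochre in the frame of jig between 0.08 and 0.106 m) or (x of stand_ochre in the frame of board between -0.052 and -0.012 m and y of slat_ochre in the frame of jig between 0.018 and 0.044 m) or (x of stand_ochre in the frame of board between 0.012 and 0.052 m and y of slat_ochre in the frame of jig between -0.044 and -0.018 m) or (x of stand_ochre in the frame of board between 0.076 and 0.116 m and y of slat_ochre in the frame of jig between -0.106 and -0.08 m)) and x of slat_ochre in the frame of jig between -0.08 and -0.062 m and z of slat_ochre in the frame of jig between 0.026 and 0.035 m and y of jig in the frame of slat_ochre above 0.03 m and ((x of stand_dark in the frame of board between -0.116 and -0.076 m and y of slat_dark in the frame of jig between 0.08 and 0.106 m) or (x of stand_dark in the frame of board between -0.052 and -0.012 m and y of slat_dark in the frame of jig between 0.018 and 0.044 m) or (x of stand_dark in the frame of board between 0.012 and 0.052 m and y of slat_dark in the frame of jig between -0.044 and -0.018 m) or (x of stand_dark in the frame of board between 0.076 and 0.116 m and y of slat_dark in the frame of jig between -0.106 and -0.08 m)) and x of slat_dark in the frame of jig between -0.09 and -0.072 m and z of slat_dark in the frame of jig between 0.026 and 0.035 m and y of jig in the frame of slat_dark above 0.03 m); the robot touches nothing.
It also fails if it takes over 109 s, if anything falls off the work surface, if the arm or the gripper's body presses on something with over 40 N, if the wrist force passes 120 N, or if a joint passes its speed limit or range.

## Robot

A 6-joint arm with a two-finger parallel gripper is mounted at the origin on a cart in front of the work surface, level with it; the furniture and walls round the work are solid. World frame = base frame: x ahead of the robot, y to its left, z up, the work surface at z = 0. Lengths are in mm, angles in rad, forces in N, time in s.
With the tool pointing down it reaches from about 400 to 925 mm from the base axis. Payload 12.5 kg.
Tool frame: the origin (TCP) lies between the finger pads; the fingertips stand 19 mm ahead of it and the grasp point (between the pads) is the TCP (env.nose_length is the distance from the TCP to the fingertips, in mm); z points along the fingers, y is the line along which they close (so a half turn about z gives the same grasp; the last joint's range is limited). The gripper opens to 95 mm and grips with 3 to 60 N. Pads are 20 mm wide; open, the fingers measure 119 mm over their backs; the gripper's body (75 mm by 180 mm) begins 59 mm behind the grasp point.
Start: joints at [-1.207, 0.491, 1.559, -0, 1.092, -0.106], TCP at [282.967, -557.295, 198.561] pointing down, gripper open.
Joint ranges: [-3.1, 3.1], [-0.84, 2.19], [0.05, 2.79], [-1.13, 4.28], [0.06, 2.93], [-2.69, 2.69]. Speed limits (rad/s): [2.22, 2.22, 2.79, 3.14, 3.14, 3.14].

## Interface

Orientations are given as [roll, pitch, yaw] about the fixed x, y, z axes, in that order (R = Rz(yaw) Ry(pitch) Rx(roll)).
In Python, from cell import env gives the robot as it stands. The module is installed in compiled form; this text tells all that it offers.
- The arm moves only by the tool drive_tool, never from a script. Its argument "rows" is a list that holds one entry, the list of rows, each a list of 7 numbers: the shift along the tool's x, y, z scaled (see below), then the turn, a rotation vector about the tool's x, y, z scaled (see below), then the opening, from 0 (shut) to 1 (fully open). In form: [[[tx, ty, tz, ax, ay, az, jaw], ...]]. A call has 1 to 5 rows; each row shifts and turns the commanded pose from where the row before left it, along the tool's axes as they then stand; what a row does not reach is not made up. The controller multiplies each number of a shift by 250 mm and each number of a turn by 180 degrees. A row lasts 1/8 s, in which the tool goes at most 62.5 mm and 10.7 degrees, less where a joint would pass 70% of its speed; a pose out of reach is approached as far as the arm can. A call with a number of a shift or a turn outside -1 to 1 is refused whole. A call with a gripper value outside its range is refused whole. The fingers move at their own pace and stop on an object; the grip force is fixed at half the most. Time passes only in rows, so rows that do not move let the fingers close. It gives the time, the measured TCP pose, the force, the opening and the grip force at its end, in the units of the state.
- env.state(): the state, without advancing time (a new reading comes with each control period).
- env.read_camera(name): name is "side" or "top"; returns a dict with "color" (384x512x3 uint8, blue, green, red), "camera_matrix" (3x3 intrinsics, pixels), "k1" (the pictures are not rectified: a ray, as slopes to the right and down, at radius r is drawn at 1 + k1 r^2 times it, then the intrinsics apply), "pose" (4x4, takes a point from camera to world coordinates). Camera axes: x right, y up, looking along -z (the intrinsics and any distortion apply to the point x, -y, -z); pixel columns grow to the right and rows downward; lengths in mm; the calibration is good to about 2 mm. A picture is of the moment at which its call begins. There is no depth.
- env.job_done(): hands the job in; it is judged then, once.
Trained networks look in a picture, given as the dict that the camera call returned (one of the last four; its "shot" number tells which), for a name from the list of things; names that differ only in an ending like _2 or _b are one class to them, and where a whole thing is asked for, a point or a joint stands for the part that bears it (a point fixed in the world has none). Each returns a list of dicts, best first, with "score" (0 to 1); they miss things now and then, are a little off and sometimes report something else, mostly with a low value. They report only what shows in the picture. A call takes as long as a camera call.
- env.search_frame(name, picture): "at" ([x, y, z] in mm, in the coordinates of the camera as it stood for that picture, good to about 4 mm: the middle of the surface that is visible of it).
- env.place_of(name, picture): "at" ([x, y, z] in mm, in the coordinates of the camera as it stood for that picture, good to about 4 mm: a listed point, or the origin of a listed thing).
The state is a dict: "t": time; "joints": joint angles; "qvel": joint speeds; "tau": joint torques, N m; "eef_pos": TCP position; "tcp_rot": TCP orientation; "ft_force": force on the tool from outside, world axes, zero at the start; "moment": the same for the moment, N m; "opening": opening from 0.0 (shut) to 1.0 (fully open); "grip_force": force on a finger pad.
Only numpy, scipy, OpenCV 4.12 (cv2) and the standard library are available. Lean on these libraries where they do the work, as an engineer would, in place of code of your own. Each camera call takes 0.05 s, during which the arm holds its last target. There are 200 camera calls.

## Working session

There is one attempt and no reset: what is moved stays moved. The work goes in short steps, Python scripts to look and compute and a tool call to move; the robot and the scene stay as the last step left them, time stands still between calls to the robot, and variables do not carry over. Pictures are saved under pics/ and viewed, at most 14 in all, crops included, and the job is handed in when it is done.

Besides the shell and the picture viewer there is one more tool, called after "Emit:" as a command line: name --argument value ..., lists and objects as JSON in quotes. drive_tool: Moves the arm, as the interface text tells. Its arguments: {"type":"object","properties":{"rows":{"type":"array","items":{"type":"array","items":{"type":"array","items":{"type":"number","minimum":-1,"maximum":1}}}}},"required":["rows"]}

```bash
mkdir -p pics; cat > h.py <<'E'
from cell import env
import numpy as np, cv2
def w(pic,p): return (np.array(pic["pose"])@np.r_[p,1])[:3]
def project(pic,P):
    T=np.linalg.inv(np.array(pic["pose"])); c=(T@np.r_[P,1])[:3]
    s=np.array([c[0]/-c[2],-c[1]/-c[2]]); s=s*(1+pic["k1"]*(s@s)); K=np.array(pic["camera_matrix"])
    return (K@np.r_[s,1])[:2]
def ray(pic,uv):
    K=np.array(pic["camera_matrix"]); d=(np.linalg.inv(K)@np.r_[uv,1])[:2]; s=d.copy()
    for _ in range(20): s=d/(1+pic["k1"]*(s@s))
    T=np.array(pic["pose"]); v=T[:3,:3]@np.r_[s[0],-s[1],-1]
    return T[:3,3],v
def atz(pic,uv,z):
    o,v=ray(pic,uv); return o+v*(z-o[2])/v[2]
def tri(l):
    A=np.zeros((3,3));b=np.zeros(3)
    for pic,uv in l:
        o,v=ray(pic,uv);v=v/np.linalg.norm(v);M=np.eye(3)-np.outer(v,v);A+=M;b+=M@o
    return np.linalg.solve(A,b)
E
python3 - <<'E'
from h import *
np.set_printoptions(precision=1,suppress=True)
print(env.state())
for c in("top","side"):
    p=env.read_camera(c); cv2.imwrite(f"pics/{c}0.png",p["color"]); print(c,p["pose"],p["k1"])
    for n in "board jig slat_red slat_pale slat_ochre slat_dark stand_red stand_pale stand_ochre stand_dark".split():
        for f in (env.place_of,env.search_frame):
            print(n,f.__name__,[(round(r["score"],2),w(p,r["at"])) for r in f(n,p)[:2]])
E
```

```text
{'t': 0.0, 'joints': array([-1.2,  0.5,  1.6,  0. ,  1.1, -0.1]), 'qvel': array([-0.,  0., -0., -0., -0.,  0.]), 'tau': array([  0. , -61.3, -25.8,   0.1,   0. ,  -0. ]), 'eef_pos': array([ 282.9, -557. ,  198. ]), 'tcp_rot': array([-3.1, -0. ,  0.5]), 'ft_force': array([ 0.7, -0.1,  0.1]), 'moment': array([0., 0., 0.]), 'grip_force': 0.0, 'opening': 0.9981863684704549}
top [[  -0.     1.    -0.1  421.3]
 [  -1.    -0.     0.    38.3]
 [   0.     0.1    1.  1285.8]
 [   0.     0.     0.     1. ]] -0.04108077789107848
board call [(0.94, array([496.2, 314.3,  -2.3])), (0.65, array([ 608.2, -244.1,   -0.1]))]
board call [(0.95, array([498. , 313. ,  12.6])), (0.72, array([481.7, 317.3,  21.6]))]
jig call [(0.78, array([ 610.4, -242.1,    1. ]))]
jig call [(0.97, array([ 548.3, -242.8,    9.7]))]
slat_red call [(0.94, array([536.6, 314.3,  32.4])), (0.67, array([ 609.8, -243.1,    0.3]))]
slat_red call []
slat_pale call [(0.66, array([403.1, 315.6,  34.4]))]
slat_pale call [(0.6, array([401.9, 318.1,  44.5]))]
slat_ochre call [(0.87, array([596.6, 317.7,  29.6]))]
slat_ochre call [(0.82,
[... 1203 characters left out ...]
le call [(0.84, array([399.2, 334.2,  45.8]))]
slat_ochre call [(0.57, array([588.5, 316.2,  35.6]))]
slat_ochre call [(0.72, array([585.8, 326. ,  47.8]))]
slat_dark call [(0.8, array([460.8, 311.7,  34.3]))]
slat_dark call [(0.96, array([460.4, 326.8,  47.1]))]
stand_red call [(0.9, array([528.7, 310.2,  10.1]))]
stand_red call [(0.66, array([515.2, 317.6,  16.2]))]
stand_pale call [(0.57, array([399.8, 316.6,  10.3]))]
stand_pale call [(0.81, array([382.1, 318.8,  19.5]))]
stand_ochre call [(0.66, array([593.1, 312.5,  10.2]))]
stand_ochre call [(0.56, array([580.7, 326. ,  16.6]))]
stand_dark call [(0.9, array([464.5, 319.2,   7.6]))]
stand_dark call [(0.9, array([450.2, 332.5,  18.5]))]
```

View pics/top0.png

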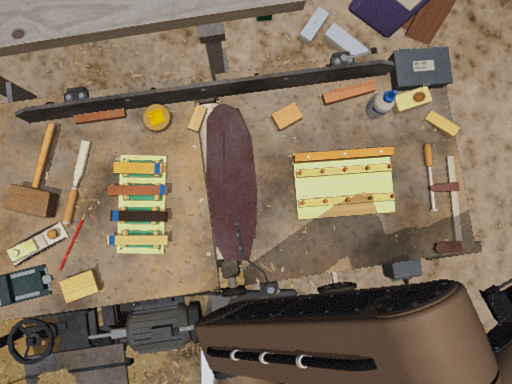

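View pics/side0.png

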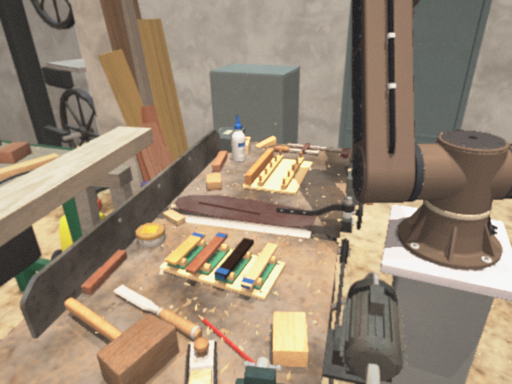

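The top picture shows the row of slats at about (140,205): from the robot outwards pale, dark, red, ochre. The jig is at (345,183), and the cutter guard at (230,185) lies between them. I'll crop closer to see the blue ends.

```bash
python3 - <<'E'
from h import *
a=cv2.imread("pics/top0.png");b=cv2.imread("pics/side0.png")
r=lambda im,x,y,x2,y2,s:cv2.resize(im[y:y2,x:x2],(s),interpolation=cv2.INTER_CUBIC)
o=np.vstack([np.hstack([r(a,100,145,180,265,(400,600))[:300*2],r(a,285,140,405,225,(400,283)) if 0 else np.vstack([r(a,285,140,405,230,(400,300)),r(a,195,95,275,305,(400,300)) if 0 else r(b,150,185,370,300,(400,300))])])])
cv2.imwrite("pics/crop0.png",o)
E
```

```text
(no output)
```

View pics/crop0.png

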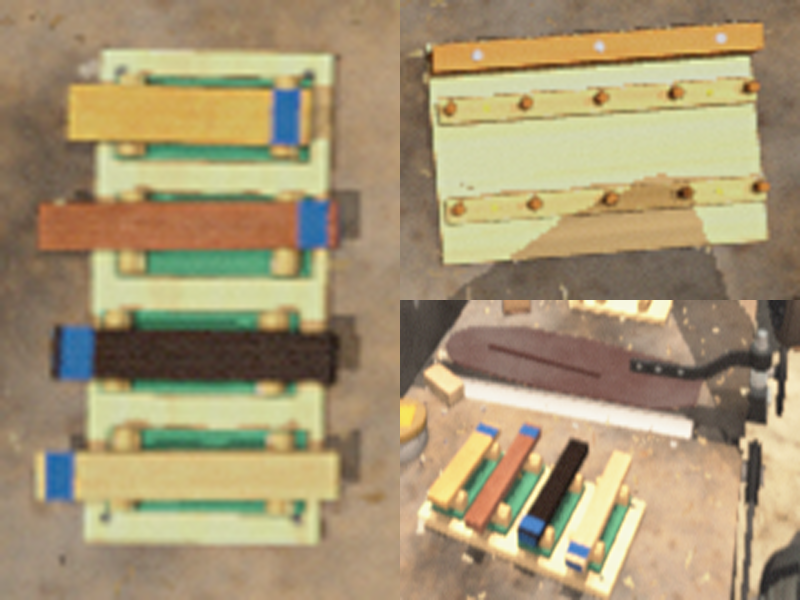

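The crop shows the blue bands. Ochre is at (157,168) and red at (163,190), both on the right. Dark is at (115,216) and pale at (112,240), both on the left. The jig's pins run in two slightly tilted rows, at (300–390, 172–166) and (302–393, 202–196). Next I'll turn these into poses.

```bash
python3 - <<'E'
from h import *
np.set_printoptions(precision=1,suppress=True)
s=env.state(); print("rot",s["tcp_rot"].round(4).tolist() if hasattr(s["tcp_rot"],"tolist") else s["tcp_rot"], s["joints"].round(3).tolist())
t=env.read_camera("top"); d=env.read_camera("side")
# blue bands in both views
def blue(p,x,y,x2,y2):
    im=p["color"][y:y2,x:x2]; h=cv2.cvtColor(im,cv2.COLOR_BGR2HSV)
    m=cv2.inRange(h,(100,120,60),(125,255,255)); n,_,st,c=cv2.connectedComponentsWithStats(m)
    return [(c[i]+[x,y],st[i][4]) for i in range(1,n) if st[i][4]>8]
print("top blue",[(c.round(1).tolist(),a) for c,a in blue(t,100,145,180,265)])
print("side blue",[(c.round(1).tolist(),a) for c,a in blue(d,150,225,300,310)])
C=lambda x,y:(100+x/5-.5+.1,145+y/5-.4)
for n,z,l,r in(("ochre",45,(69,113),(310,117)),("red",48,(38,226),(338,223)),("dark",48,(53,353),(337,357)),("pale",47,(36,476),(340,476))):
    a,b=atz(t,C(*l),z),atz(t,C(*r),z); print(n,(a+b)/2,np.linalg.norm(a-b),"tilt",np.degrees(np.arctan2((a-b)[0],(a-b)[1])))
J=lambda x,y:(285+(x-400)/3.333-.35,140+y/3.333-.35)
far=[(449,107),(525,102),(600,96),(676,91),(751,86)];near=[(458,207),(534,202),(610,197),(685,191),(761,185)]
P=np.array([atz(t,J(*q),51)[:2] for q in far+near])
M=np.array([[x,y] for x in(-30,-112) for y in(124,62,0,-62,-124)],float)
A,_,_,_=0,0,0,0
mc,pc=M.mean(0),P.mean(0); H=(M-mc).T@(P-pc); U,S,V=np.linalg.svd(H); R=V.T@U.T
o=pc-R@mc; print("jig origin",o,"yaw",np.degrees(np.arctan2(R[1,0],R[0,0])),"resid",np.abs(P-(M@R.T+o)).max(), "scale",S.sum()/((M-mc)**2).sum())
print("stop inner top edge",[R.T@(atz(t,J(*q),52)[:2]-o) for q in((436,74),(765,47))])
# guard height
print("guard tip",tri([(t,(225,105)),(d,(176,200))]),"handle",tri([(t,(231,268)),(d,(351,204))]))
for n in("jig","board"):
    for q in(t,d): print(n,[w(q,r["at"]) for r in env.place_of(n,q)[:1]])
E
```

```text
rot [3.1415, 0.0, 0.4698] [-1.207, 0.491, 1.559, -0.0, 1.092, -0.106]
top blue [([156.8, 167.5], np.int32(46)), ([162.0, 189.4], np.int32(43)), ([114.8, 215.1], np.int32(62)), ([111.5, 239.9], np.int32(35))]
side blue [([197.6, 234.5], np.int32(15)), ([220.8, 234.8], np.int32(18)), ([222.7, 270.8], np.int32(61)), ([219.7, 276.5], np.int32(25)), ([247.8, 280.5], np.int32(25))]
ochre [594.1 317.1  45. ] 129.05527534294103 tilt 2.0774821850148806
red [535.  317.2  48. ] 159.49901539357506 tilt 0.5550175534696721
dark [465.5 313.6  48. ] 150.3451903112265 tilt 1.952615769786413
pale [401.8 317.6  47. ] 160.34775269424136 tilt 1.1580465639924067
jig origin [ 610.7 -237.8] yaw 2.9953284030317406 resid 1.041344530077211 scale 0.9940950834001825
stop inner top edge [array([ -3.1, 131.9]), array([   0.4, -138. ])]
guard tip [770.8  82.2  18.4] handle [284.9  64.3  86.9]
jig [array([ 609.8, -240.7,   -2.1])]
jig [array([ 607. , -239.3,   -1.4])]
board [array([497.7, 314.7,   2.5])]
board [array([495.6, 311.2,   1.1])]
```

```bash
cat > plan.py <<'E'
from h import *
import json
from scipy.spatial.transform import Rotation as Rn
def plan(*wps):
    """wps: (x,y,z,yaw_deg,rows,jaw); prints rows in tool axes, tool kept pointing down"""
    s=env.state(); p=np.array(s["eef_pos"],float); R=Rn.from_euler("xyz",s["tcp_rot"]); out=[]
    for x,y,z,yaw,n,jaw in wps:
        p0=p.copy(); y0=np.degrees(R.as_euler("xyz")[2]); dy=(yaw-y0+180)%360-180
        if abs(yaw)>=180: dy=(yaw-y0)%360 if yaw>0 else -((y0-yaw)%360)
        for k in range(1,n+1):
            f=k/n; G=Rn.from_euler("xyz",[180,0,y0+f*dy],degrees=True); g=p0+f*(np.array([x,y,z])-p0)
            t=np.round(R.inv().apply(g-p)/250,3); a=np.round((R.inv()*G).as_rotvec()/np.pi,3)
            p=p+R.apply(t*250); R=R*Rn.from_rotvec(a*np.pi)
            out.append([float(v) for v in (*t,*a,jaw)])
    for i in range(0,len(out),5): print(json.dumps(out[i:i+5]).replace(" ",""))
    print("t",s["t"],"end",p.round(1),np.degrees(R.as_euler("xyz")[2]).round(1))
E
python3 - <<'E'
from plan import *
np.set_printoptions(precision=1,suppress=True)
t=env.read_camera("top"); d=env.read_camera("side")
for n,a,b in(("ochre",(156.8,167.5),(197.6,234.5)),("red",(162,189.4),(220.8,234.8)),("dark",(114.8,215.1),(222.7,270.8)),("pale",(111.5,239.9),(247.8,280.5))): print(n,tri([(t,a),(d,b)]))
plan((450,-100,230,58,9,.5),(402,317,150,90,8,.5))
E
```

```text
ochre [591.9 264.9  43.6]
red [532.7 250.8  47.3]
dark [466.1 376.   46.3]
pale [401.7 385.3  45.5]
[[0.158,-0.148,-0.014,0.0,0.0,-0.019,0.5],[0.167,-0.138,-0.014,0.0,0.0,-0.019,0.5],[0.175,-0.127,-0.014,0.0,0.0,-0.02,0.5],[0.182,-0.117,-0.014,0.0,0.0,-0.019,0.5],[0.189,-0.105,-0.014,0.0,0.0,-0.019,0.5]]
[[0.195,-0.094,-0.014,0.0,0.0,-0.019,0.5],[0.2,-0.082,-0.014,0.0,0.0,-0.019,0.5],[0.205,-0.07,-0.014,0.0,0.0,-0.019,0.5],[0.208,-0.058,-0.014,0.0,0.0,-0.02,0.5],[0.164,-0.131,0.04,0.0,0.0,-0.022,0.5]]
[[0.173,-0.119,0.04,0.0,0.0,-0.022,0.5],[0.181,-0.107,0.04,0.0,0.0,-0.023,0.5],[0.188,-0.093,0.04,0.0,0.0,-0.022,0.5],[0.194,-0.08,0.04,0.0,0.0,-0.022,0.5],[0.199,-0.067,0.04,0.0,0.0,-0.022,0.5]]
[[0.203,-0.053,0.04,0.0,0.0,-0.022,0.5],[0.206,-0.039,0.04,0.0,0.0,-0.022,0.5]]
t 2.5 end [401.9 316.9 150. ] 89.9
```

Emit:
drive_tool --rows '[[[0.158,-0.148,-0.014,0,0,-0.019,0.5],[0.167,-0.138,-0.014,0,0,-0.019,0.5],[0.175,-0.127,-0.014,0,0,-0.02,0.5],[0.182,-0.117,-0.014,0,0,-0.019,0.5],[0.189,-0.105,-0.014,0,0,-0.019,0.5]]]'

```text
t: 3.12
eef_pos: [376.2, -301.7, 216.3]
tcp_rot: [3.141, 0.0, 0.773]
ft_force: [1.0, -0.2, 0.3]
opening: 0.539
grip_force: 0.0
```

Emit:
drive_tool --rows '[[[0.195,-0.094,-0.014,0,0,-0.019,0.5],[0.2,-0.082,-0.014,0,0,-0.019,0.5],[0.205,-0.07,-0.014,0,0,-0.019,0.5],[0.208,-0.058,-0.014,0,0,-0.02,0.5],[0.164,-0.131,0.04,0,0,-0.022,0.5]]]'

```text
t: 3.75
eef_pos: [445.2, -46.4, 220.6]
tcp_rot: [3.139, -0.001, 1.085]
ft_force: [0.5, -0.4, -0.9]
opening: 0.498
grip_force: 0.0
```

Emit:
drive_tool --rows '[[[0.173,-0.119,0.04,0,0,-0.022,0.5],[0.181,-0.107,0.04,0,0,-0.023,0.5],[0.188,-0.093,0.04,0,0,-0.022,0.5],[0.194,-0.08,0.04,0,0,-0.022,0.5],[0.199,-0.067,0.04,0,0,-0.022,0.5]]]'

```text
t: 4.38
eef_pos: [413.8, 214.6, 169.9]
tcp_rot: [3.141, -0.0, 1.433]
ft_force: [-0.1, -0.5, 0.6]
opening: 0.496
grip_force: 0.0
```

Emit:
drive_tool --rows '[[[0.203,-0.053,0.04,0,0,-0.022,0.5],[0.206,-0.039,0.04,0,0,-0.022,0.5],[0,0,0,0,0,0,0.5]]]'

```text
t: 4.75
eef_pos: [401.0, 319.5, 149.2]
tcp_rot: [-3.141, 0.0, 1.574]
ft_force: [0.1, -0.9, 0.6]
opening: 0.5
grip_force: 0.0
```

Emit:
drive_tool --rows '[[[-0.004,0.002,0.13,0,0,0,0.5],[-0.004,0.002,0.16,0,0,0,0.5],[0,0,0.12,0,0,0,0.5],[0,0,0,0,0,0,0.5]]]'

```text
t: 5.25
eef_pos: [402.4, 313.7, 46.4]
tcp_rot: [-3.139, 0.002, 1.568]
ft_force: [0.5, 0.5, 0.4]
opening: 0.501
grip_force: 0.0
```

Emit:
drive_tool --rows '[[[0,0,0,0,0,0,0.0],[0,0,0,0,0,0,0.0],[0,0,0,0,0,0,0.0],[0,0,0,0,0,0,0.0]]]'

```text
t: 5.75
eef_pos: [403.0, 315.0, 48.0]
tcp_rot: [3.141, -0.0, 1.569]
ft_force: [0.0, 0.8, -1.1]
opening: 0.138
grip_force: 0.0
```

```bash
python3 - <<'E'
from h import *
s=env.state(); print(s["opening"],s["grip_force"],s["eef_pos"])
a=env.read_camera("top");b=env.read_camera("side")
r=lambda im,x,y,x2,y2,s:cv2.resize(im[y:y2,x:x2],(s),interpolation=cv2.INTER_CUBIC)
cv2.imwrite("pics/c1.png",np.hstack([r(a["color"],90,145,190,270,(400,500)),r(b["color"],140,180,300,330,(400,500))]))
E
```

```text
0.13783330162962296 0.0 [403.03537897 315.04043192  47.95916037]
```

View pics/c1.png

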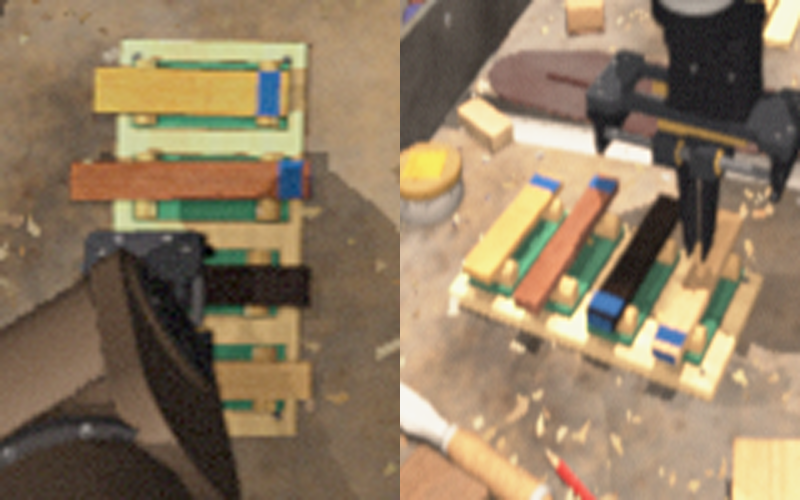

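The crop shows the fingers closed to 13 mm over the pale slat, with the tips at about side pixel (260,257). They seem to stand above the wood or on it rather than around it. I'll compare that with the projected TCP.

```bash
python3 - <<'E'
from h import *
b=env.read_camera("side")
for P in((403,315,48),(403,315,29),(403,315,67),(403,385.3,45.5),(401.8,317.6,47),(403,307,48),(403,330,48)): print(P,project(b,P).round(1))
im=b["color"]
im=cv2.resize(im[200:300,190:320],(780,600),interpolation=cv2.INTER_CUBIC); cv2.imwrite("pics/c2.png",im)
E
```

```text
(403, 315, 48) [258.9 260.2]
(403, 315, 29) [259.1 266.9]
(403, 315, 67) [258.8 253.2]
(403, 385.3, 45.5) [246.7 280.3]
(401.8, 317.6, 47) [259.  261.3]
(403, 307, 48) [260.2 258.1]
(403, 330, 48) [256.5 264. ]
```

View pics/c2.png

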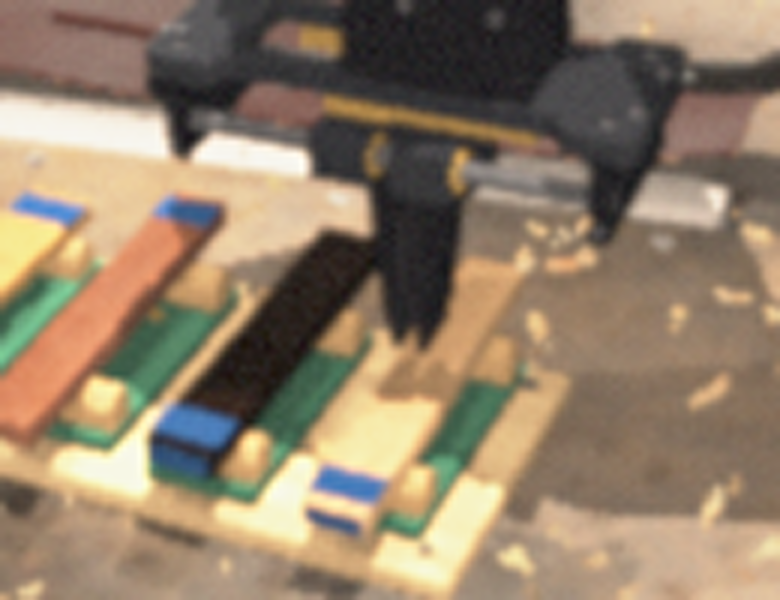

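Emit:
drive_tool --rows '[[[0,0,0,0,0,0,0.5],[0,0,0,0,0,0,0.5],[0,0,0,0,0,0,0.5],[0,0,0,0,0,0,0.5],[0,0,0,0,0,0,0.5]]]'

```text
t: 6.52
eef_pos: [402.9, 314.9, 47.5]
tcp_rot: [-3.142, 0.0, 1.569]
ft_force: [-0.6, 0.0, 0.7]
opening: 0.476
grip_force: 0.0
```

```bash
python3 - <<'E'
from h import *
print(env.nose_length,[a for a in dir(env) if a[0]!="_"]); s=env.state(); print(s)
b=env.read_camera("side")
im=cv2.resize(b["color"][200:300,190:320],(780,600),interpolation=cv2.INTER_CUBIC); cv2.imwrite("pics/c3.png",im)
E
```

```text
19.0 ['IKError', 'job_done', 'nose_length', 'place_of', 'read_camera', 'search_frame', 'state']
{'t': 6.525, 'joints': array([ 5.34320288e-01,  5.50175875e-01,  1.98088413e+00, -1.58022458e-04,
        6.10605998e-01,  5.35841851e-01]), 'qvel': array([-0.00196505, -0.0009689 ,  0.00064988,  0.00011172, -0.00037704,
       -0.00043283]), 'tau': array([-1.31682114e-04, -5.43013787e+01, -1.50445765e+01,  5.07451384e-02,
       -1.06763409e-02, -2.70261098e-04]), 'eef_pos': array([402.86597888, 314.9328199 ,  47.48216408]), 'tcp_rot': array([-3.14157584e+00,  1.15348567e-04,  1.56940424e+00]), 'ft_force': array([-0.5529116 ,  0.0132743 ,  0.73307823]), 'moment': array([-0.03866548, -0.09409947,  0.05920946]), 'grip_force': 0.0, 'opening': 0.47612157028369206}
```

View pics/c3.png

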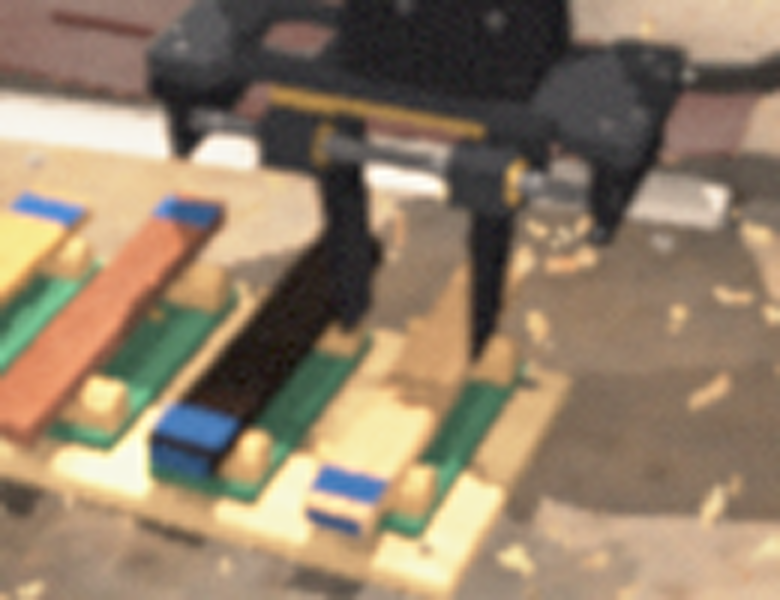

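The tips are at about side pixels (248,254) and (270,260), 9–10 px (about 27 mm) above where the reported pose would put them. Their shadow lies apart from them on the slat, so they really hover above it. I'll lower gently and watch the force.

Emit:
drive_tool --rows '[[[0,0,0.03,0,0,0,0.48],[0,0,0.03,0,0,0,0.48],[0,0,0.03,0,0,0,0.48],[0,0,0,0,0,0,0.48]]]'

```text
t: 7.08
eef_pos: [402.6, 314.7, 24.2]
tcp_rot: [-3.14, 0.001, 1.569]
ft_force: [0.0, 0.3, 0.1]
opening: 0.479
grip_force: 0.0
```

```bash
python3 - <<'E'
from h import *
s=env.state(); print(s["eef_pos"],s["ft_force"])
b=env.read_camera("side")
for z in(48,25,6,-13):print(z,project(b,(403,315,z)))
im=cv2.resize(b["color"][200:300,190:320],(780,600),interpolation=cv2.INTER_CUBIC); cv2.imwrite("pics/c4.png",im)
E
```

```text
[402.5975401  314.73477583  24.23334813] [0.01767659 0.29363657 0.06668606]
48 [258.94983556 260.16143267]
25 [259.1024086 268.3558478]
6 [259.22570804 274.97961204]
-13 [259.34661192 281.47605298]
```

View pics/c4.png

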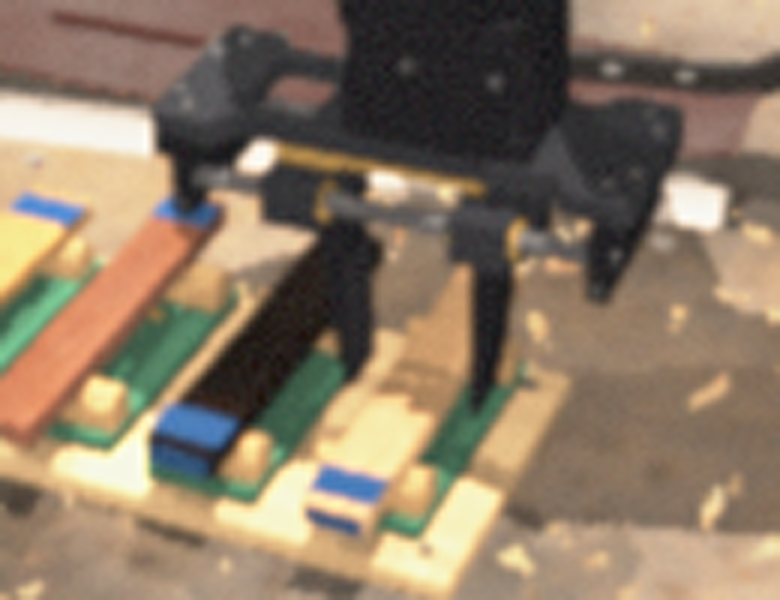

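The tips are now at about (248,262) and (270,268), beside the slat at z≈34. So the tips stand about 10 mm above the reported TCP height. I'll go 6 mm lower and close.

Emit:
drive_tool --rows '[[[0,0,0.02,0,0,0,0.48],[0,0,0.0,0,0,0,0.2],[0,0,0,0,0,0,0.0],[0,0,0,0,0,0,0.0],[0,0,0,0,0,0,0.0]]]'

```text
t: 7.75
eef_pos: [402.9, 315.0, 20.1]
tcp_rot: [3.141, -0.0, 1.569]
ft_force: [-0.6, 0.2, 0.3]
opening: 0.263
grip_force: 30.0
```

```bash
python3 - <<'E'
from plan import *
plan((403,315,60,89.9,2,0),(408,290,220,86,4,0),(516,-150.7,200,3,14,0),(516,-150.7,70,3,5,0))
E
```

```text
[[0.0,0.0,-0.08,0.0,-0.0,0.0,0.0],[0.0,0.0,-0.08,0.0,-0.0,0.0,0.0],[-0.025,0.005,-0.16,0.0,-0.0,0.005,0.0],[-0.025,0.006,-0.16,0.0,-0.0,0.006,0.0],[-0.025,0.006,-0.16,0.0,-0.0,0.005,0.0]]
[[-0.024,0.006,-0.16,0.0,-0.0,0.006,0.0],[-0.123,0.04,0.006,0.0,-0.0,0.033,0.0],[-0.119,0.052,0.005,0.0,-0.0,0.033,0.0],[-0.113,0.064,0.006,0.0,-0.0,0.033,0.0],[-0.105,0.076,0.006,0.0,-0.0,0.033,0.0]]
[[-0.097,0.086,0.006,0.0,-0.0,0.033,0.0],[-0.088,0.095,0.005,0.0,-0.0,0.033,0.0],[-0.077,0.105,0.006,0.0,-0.0,0.032,0.0],[-0.066,0.111,0.006,0.0,-0.0,0.033,0.0],[-0.055,0.118,0.006,0.0,-0.0,0.033,0.0]]
[[-0.042,0.122,0.005,0.0,-0.0,0.033,0.0],[-0.029,0.127,0.006,0.0,-0.0,0.033,0.0],[-0.016,0.128,0.006,0.0,-0.0,0.033,0.0],[-0.002,0.13,0.006,0.0,-0.0,0.033,0.0],[0.011,0.129,0.005,0.0,-0.0,0.033,0.0]]
[[-0.0,0.0,0.104,-0.0,-0.0,-0.0,0.0],[-0.0,0.0,0.104,-0.0,-0.0,-0.0,0.0],[-0.0,0.0,0.104,-0.0,-0.0,-0.0,0.0],[-0.0,0.0,0.104,-0.0,-0.0,-0.0,0.0],[-0.0,0.0,0.104,-0.0,-0.0,-0.0,0.0]]
t 7.75 end [ 516.1 -150.7   70.1] 3.0
```

Emit:
drive_tool --rows '[[[0,0,-0.08,0,0,0,0],[0,0,-0.08,0,0,0,0],[-0.025,0.005,-0.16,0,0,0.005,0],[-0.025,0.006,-0.16,0,0,0.006,0],[-0.025,0.006,-0.16,0,0,0.005,0]]]'

```text
t: 8.38
eef_pos: [406.6, 295.8, 181.4]
tcp_rot: [3.142, 0.0, 1.519]
ft_force: [0.2, 1.0, 0.1]
opening: 0.261
grip_force: 30.0
```

Emit:
drive_tool --rows '[[[-0.024,0.006,-0.16,0,0,0.006,0],[-0.123,0.04,0.006,0,0,0.033,0],[-0.119,0.052,0.005,0,0,0.033,0],[-0.113,0.064,0.006,0,0,0.033,0],[-0.105,0.076,0.006,0,0,0.033,0]]]'

```text
t: 9.0
eef_pos: [439.0, 163.1, 214.3]
tcp_rot: [3.141, -0.0, 1.082]
ft_force: [0.5, 0.1, -0.6]
opening: 0.259
grip_force: 30.0
```

Emit:
drive_tool --rows '[[[-0.097,0.086,0.006,0,0,0.033,0],[-0.088,0.095,0.005,0,0,0.033,0],[-0.077,0.105,0.006,0,0,0.032,0],[-0.066,0.111,0.006,0,0,0.033,0],[-0.055,0.118,0.006,0,0,0.033,0]]]'

```text
t: 9.62
eef_pos: [477.5, 5.6, 207.0]
tcp_rot: [3.141, -0.0, 0.567]
ft_force: [-0.3, -0.2, -0.6]
opening: 0.258
grip_force: 30.0
```

Emit:
drive_tool --rows '[[[-0.042,0.122,0.005,0,0,0.033,0],[-0.029,0.127,0.006,0,0,0.033,0],[-0.016,0.128,0.006,0,0,0.033,0],[-0.002,0.13,0.006,0,0,0.033,0],[0.011,0.129,0.005,0,0,0.033,0]]]'

```text
t: 10.25
eef_pos: [516.1, -151.7, 200.0]
tcp_rot: [3.142, 0.0, 0.048]
ft_force: [-0.3, 0.2, 0.4]
opening: 0.258
grip_force: 30.0
```

Emit:
drive_tool --rows '[[[0,0,0.104,0,0,0,0],[0,0,0.104,0,0,0,0],[0,0,0.104,0,0,0,0],[0,0,0.104,0,0,0,0],[0,0,0.104,0,0,0,0]]]'

```text
t: 10.88
eef_pos: [516.0, -150.7, 69.3]
tcp_rot: [3.141, -0.0, 0.052]
ft_force: [-0.3, -0.0, -1.1]
opening: 0.26
grip_force: 30.0
```

```bash
python3 - <<'E'
from h import *
np.set_printoptions(precision=1,suppress=True)
s=env.state(); print(s["eef_pos"],s["tcp_rot"],s["ft_force"],s["opening"],s["grip_force"])
r=lambda im,x,y,x2,y2,s:cv2.resize(im[y:y2,x:x2],(s),interpolation=cv2.INTER_CUBIC)
a=env.read_camera("top");b=env.read_camera("side")
cv2.imwrite("pics/c5.png",np.hstack([r(a["color"],280,130,410,240,(390,330)),r(b["color"],220,120,330,210,(404,330))]))
for q in(a,b): print([(round(r["score"],2),w(q,r["at"])) for f in (env.place_of,env.search_frame) for r in f("slat_pale",q)[:2]])
E
```

```text
[ 516.  -150.7   69.3] [ 3.1 -0.   0.1] [-0.3 -0.  -1.1] 0.2596925060875725 29.988390505313873
[(0.51, array([495.9, 314.4,   0.6]))]
[(0.75, array([ 519. , -151. ,   80.9])), (0.72, array([ 501.3, -140.8,   89.5]))]
```

View pics/c5.png

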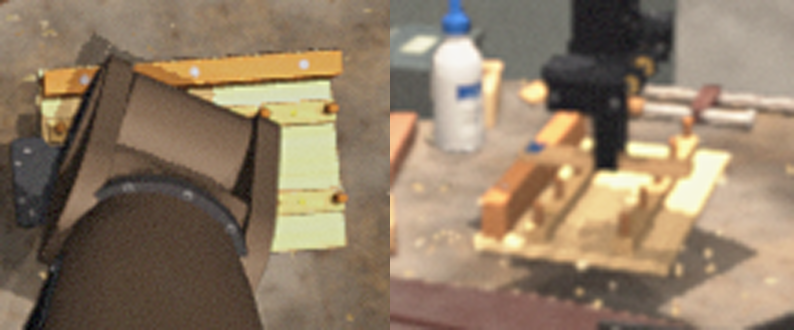

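The network puts the held slat at (519,-151,81), which agrees with my reckoning. In the side crop its blue end (535,150) points to the stop bar, above the left-hand bay. Lowering.

Emit:
drive_tool --rows '[[[0,0,0.08,0,0,0,0],[0,0,0.08,0,0,0,0],[0,0,0.04,0,0,0,0],[0,0,0.008,0,0,0,0],[0,0,0,0,0,0,0]]]'

```text
t: 11.8
eef_pos: [516.4, -150.8, 18.6]
tcp_rot: [3.141, -0.001, 0.052]
ft_force: [0.6, 0.2, -0.3]
opening: 0.256
grip_force: 30.0
```

Emit:
drive_tool --rows '[[[0,0,0.01,0,0,0,0],[0,0,0.004,0,0,0,0],[0,0,0,0,0,0,0]]]'

```text
t: 12.18
eef_pos: [516.1, -150.7, 14.6]
tcp_rot: [3.141, -0.0, 0.052]
ft_force: [0.0, 0.6, -0.3]
opening: 0.259
grip_force: 30.0
```

Emit:
drive_tool --rows '[[[0,0,0,0,0,0,0.48],[0,0,0,0,0,0,0.48],[0,0,0,0,0,0,0.48],[0,0,-0.1,0,0,0,0.48],[0,0,-0.2,0,0,0,0.48]]]'

```text
t: 12.8
eef_pos: [515.2, -150.4, 89.0]
tcp_rot: [-3.14, 0.003, 0.052]
ft_force: [0.4, -1.0, 1.3]
opening: 0.478
grip_force: 0.0
```

```bash
python3 - <<'E'
from plan import *
np.set_printoptions(precision=1,suppress=True)
b=env.read_camera("side")
print([(round(r["score"],2),w(b,r["at"])) for f in (env.place_of,env.search_frame) for r in f("slat_pale",b)[:2]])
plan((515,-140,200,6,2,.48),(466,311,130,89,13,.48),(466,311,40,89,2,.48),(466,311,19,89,2,.48))
E
```

```text
[(0.48, array([ 520.5, -150.7,   28.9])), (0.81, array([ 513.9, -141. ,   42.1])), (0.73, array([437.5, 371.5,  12.7]))]
[[-0.002,-0.022,-0.217,0.001,-0.001,-0.008,0.48],[-0.002,-0.022,-0.217,-0.0,-0.0,-0.009,0.48],[-0.0,-0.14,0.022,-0.0,-0.0,-0.035,0.48],[0.014,-0.138,0.021,-0.0,-0.0,-0.036,0.48],[0.031,-0.137,0.022,-0.0,-0.0,-0.035,0.48]]
[[0.045,-0.132,0.022,-0.0,-0.0,-0.036,0.48],[0.06,-0.126,0.021,-0.0,-0.0,-0.035,0.48],[0.073,-0.119,0.022,-0.0,-0.0,-0.036,0.48],[0.086,-0.109,0.022,-0.0,-0.0,-0.035,0.48],[0.098,-0.1,0.022,-0.0,-0.0,-0.036,0.48]]
[[0.109,-0.088,0.021,0.0,-0.0,-0.035,0.48],[0.117,-0.075,0.022,0.0,-0.0,-0.036,0.48],[0.125,-0.062,0.022,0.0,-0.0,-0.035,0.48],[0.132,-0.048,0.021,0.0,-0.0,-0.035,0.48],[0.135,-0.033,0.022,0.0,-0.0,-0.036,0.48]]
[[-0.0,-0.0,0.18,0.0,-0.0,0.0,0.48],[-0.0,-0.0,0.18,0.0,-0.0,0.0,0.48],[-0.0,-0.0,0.042,0.0,-0.0,0.0,0.48],[-0.0,-0.0,0.042,0.0,-0.0,0.0,0.48]]
t 12.95 end [466.1 311.1  19. ] 89.0
```

Emit:
drive_tool --rows '[[[-0.002,-0.022,-0.217,0,0,-0.008,0.48],[-0.002,-0.022,-0.217,0,0,-0.009,0.48],[0,-0.14,0.022,0,0,-0.035,0.48],[0.014,-0.138,0.021,0,0,-0.036,0.48],[0.031,-0.137,0.022,0,0,-0.035,0.48]]]'

```text
t: 13.58
eef_pos: [502.5, -34.6, 180.6]
tcp_rot: [-3.141, 0.001, 0.442]
ft_force: [0.6, 0.5, -0.2]
opening: 0.479
grip_force: 0.0
```

Emit:
drive_tool --rows '[[[0.045,-0.132,0.022,0,0,-0.036,0.48],[0.06,-0.126,0.021,0,0,-0.035,0.48],[0.073,-0.119,0.022,0,0,-0.036,0.48],[0.086,-0.109,0.022,0,0,-0.035,0.48],[0.098,-0.1,0.022,0,0,-0.036,0.48]]]'

```text
t: 14.2
eef_pos: [483.5, 138.8, 153.2]
tcp_rot: [-3.14, 0.001, 1.001]
ft_force: [0.7, 0.4, 0.4]
opening: 0.477
grip_force: 0.0
```

Emit:
drive_tool --rows '[[[0.109,-0.088,0.021,0,0,-0.035,0.48],[0.117,-0.075,0.022,0,0,-0.036,0.48],[0.125,-0.062,0.022,0,0,-0.035,0.48],[0.132,-0.048,0.021,0,0,-0.035,0.48],[0.135,-0.033,0.022,0,0,-0.036,0.48]]]'

```text
t: 14.82
eef_pos: [464.7, 312.2, 126.1]
tcp_rot: [-3.14, 0.001, 1.557]
ft_force: [-0.1, 0.9, -0.9]
opening: 0.482
grip_force: 0.0
```

Emit:
drive_tool --rows '[[[0,0,0.1,0,0,0,0.48],[0,0,0.1,0,0,0,0.48],[0,0,0.1,0,0,0,0.48],[0,0,0,0,0,0,0.48]]]'

```text
t: 15.32
eef_pos: [464.1, 310.6, 50.2]
tcp_rot: [-3.138, 0.002, 1.554]
ft_force: [-0.5, 0.6, 0.2]
opening: 0.482
grip_force: 0.0
```

Emit:
drive_tool --rows '[[[0,0.005,0.06,0,0,0,0.48],[0,0,0.06,0,0,0,0.48],[0,0,0,0,0,0,0.48]]]'

```text
t: 15.7
eef_pos: [466.0, 310.9, 21.4]
tcp_rot: [-3.14, 0.001, 1.554]
ft_force: [-0.6, 0.7, 0.0]
opening: 0.48
grip_force: 0.0
```

Emit:
drive_tool --rows '[[[0,0,0,0,0,0,0.2],[0,0,0,0,0,0,0.0],[0,0,0,0,0,0,0.0],[0,0,0,0,0,0,0.0]]]'

```text
t: 16.2
eef_pos: [466.7, 311.3, 22.9]
tcp_rot: [3.141, -0.0, 1.554]
ft_force: [-0.7, 0.6, 3.2]
opening: 0.291
grip_force: 30.0
```

```bash
cat > jig.py <<'E'
from plan import *
o=np.array([609.5,-239.]);th=np.radians(3)
R2=np.array([[np.cos(th),-np.sin(th)],[np.sin(th),np.cos(th)]])
def J(x,y): return o+R2@[x,y]
E
python3 - <<'E'
from jig import *
s=env.state();e=s["eef_pos"];print(e,s["grip_force"],s["opening"])
off=313.9-e[1]; g=J(-81-off,31); print(off,g)
plan((e[0],e[1],60,89,2,0),(470,285,215,86,4,0),(*g,200,3,14,0),(*g,60,3,5,0),(*g,18,3,3,0))
E
```

```text
[466.6896618  311.32618741  22.90591437] 29.997307062149048 0.29055697674579073
2.5738125864896233 [ 524.41830778 -212.41639982]
[[0.0,0.0,-0.074,0.0,-0.0,0.0,0.0],[0.0,0.0,-0.074,0.0,-0.0,0.0,0.0],[-0.026,0.004,-0.155,0.0,-0.0,0.004,0.0],[-0.026,0.004,-0.155,0.0,-0.0,0.004,0.0],[-0.026,0.005,-0.155,0.0,-0.0,0.005,0.0]]
[[-0.027,0.005,-0.155,0.0,-0.0,0.004,0.0],[-0.141,0.025,0.004,0.0,-0.0,0.033,0.0],[-0.137,0.04,0.004,0.0,-0.0,0.033,0.0],[-0.132,0.054,0.005,0.0,-0.0,0.033,0.0],[-0.126,0.068,0.004,0.0,-0.0,0.033,0.0]]
[[-0.119,0.08,0.004,0.0,-0.0,0.033,0.0],[-0.109,0.091,0.004,0.0,-0.0,0.033,0.0],[-0.1,0.103,0.005,0.0,-0.0,0.032,0.0],[-0.088,0.112,0.004,0.0,-0.0,0.033,0.0],[-0.077,0.121,0.004,0.0,-0.0,0.033,0.0]]
[[-0.063,0.128,0.004,0.0,-0.0,0.033,0.0],[-0.051,0.134,0.005,0.0,-0.0,0.033,0.0],[-0.036,0.138,0.004,-0.0,-0.0,0.033,0.0],[-0.021,0.141,0.004,-0.0,-0.0,0.033,0.0],[-0.007,0.143,0.004,-0.0,-0.0,0.033,0.0]]
[[0.0,0.0,0.112,-0.0,-0.0,-0.0,0.0],[0.0,0.0,0.112,-0.0,-0.0,-0.0,0.0],[0.0,0.0,0.112,-0.0,-0.0,-0.0,0.0],[0.0,0.0,0.112,-0.0,-0.0,-0.0,0.0],[0.0,0.0,0.112,-0.0,-0.0,-0.0,0.0]]
[[-0.0,0.0,0.056,-0.0,-0.0,-0.0,0.0],[-0.0,0.0,0.056,-0.0,-0.0,-0.0,0.0],[-0.0,0.0,0.056,-0.0,-0.0,-0.0,0.0]]
t 16.2 end [ 524.4 -212.4   18.1] 3.0
```

Emit:
drive_tool --rows '[[[0,0,-0.074,0,0,0,0],[0,0,-0.074,0,0,0,0],[-0.026,0.004,-0.155,0,0,0.004,0],[-0.026,0.004,-0.155,0,0,0.004,0],[-0.026,0.005,-0.155,0,0,0.005,0]]]'

```text
t: 16.82
eef_pos: [469.0, 291.3, 177.0]
tcp_rot: [-3.141, 0.0, 1.512]
ft_force: [0.3, -0.1, -0.6]
opening: 0.291
grip_force: 30.0
```

Emit:
drive_tool --rows '[[[-0.027,0.005,-0.155,0,0,0.004,0],[-0.141,0.025,0.004,0,0,0.033,0],[-0.137,0.04,0.004,0,0,0.033,0],[-0.132,0.054,0.005,0,0,0.033,0],[-0.126,0.068,0.004,0,0,0.033,0]]]'

```text
t: 17.45
eef_pos: [485.6, 141.6, 210.3]
tcp_rot: [3.141, -0.0, 1.082]
ft_force: [-0.0, 0.5, -0.7]
opening: 0.29
grip_force: 30.0
```

Emit:
drive_tool --rows '[[[-0.119,0.08,0.004,0,0,0.033,0],[-0.109,0.091,0.004,0,0,0.033,0],[-0.1,0.103,0.005,0,0,0.032,0],[-0.088,0.112,0.004,0,0,0.033,0],[-0.077,0.121,0.004,0,0,0.033,0]]]'

```text
t: 18.08
eef_pos: [504.8, -36.1, 205.0]
tcp_rot: [3.141, -0.0, 0.567]
ft_force: [-0.3, 0.6, -0.1]
opening: 0.291
grip_force: 30.0
```

Emit:
drive_tool --rows '[[[-0.063,0.128,0.004,0,0,0.033,0],[-0.051,0.134,0.005,0,0,0.033,0],[-0.036,0.138,0.004,0,0,0.033,0],[-0.021,0.141,0.004,0,0,0.033,0],[-0.007,0.143,0.004,0,0,0.033,0]]]'

```text
t: 18.7
eef_pos: [524.2, -213.6, 199.8]
tcp_rot: [3.142, -0.0, 0.049]
ft_force: [0.4, 0.6, -0.3]
opening: 0.292
grip_force: 30.0
```

Emit:
drive_tool --rows '[[[0,0,0.112,0,0,0,0],[0,0,0.112,0,0,0,0],[0,0,0.112,0,0,0,0],[0,0,0.112,0,0,0,0],[0,0,0,0,0,0,0]]]'

```text
t: 19.32
eef_pos: [523.3, -212.0, 86.3]
tcp_rot: [-3.14, 0.003, 0.052]
ft_force: [-0.2, -0.6, 0.3]
opening: 0.289
grip_force: 30.0
```

```bash
python3 - <<'E'
from jig import *
np.set_printoptions(precision=1,suppress=True)
s=env.state();print(s["eef_pos"],s["tcp_rot"],s["grip_force"])
b=env.read_camera("side")
for n in("slat_dark","slat_pale"): print(n,[(round(r["score"],2),w(b,r["at"])) for r in env.place_of(n,b)[:2]])
E
```

```text
[ 523.3 -212.    86.3] [-3.1  0.   0.1] 29.99634325504303
slat_dark [(0.5, array([ 526.5, -212.1,   99.3]))]
slat_pale [(0.7, array([ 520.6, -149. ,   26. ]))]
```

Emit:
drive_tool --rows '[[[0,0,0.1,0,0,0,0],[0,0,0.1,0,0,0,0],[0,0,0.06,0,0,0,0],[0,0,0.016,0,0,0,0],[0,0,0,0,0,0,0]]]'

```text
t: 20.1
eef_pos: [524.6, -212.6, 19.4]
tcp_rot: [3.141, -0.001, 0.052]
ft_force: [0.2, 0.1, 0.3]
opening: 0.292
grip_force: 30.0
```

Emit:
drive_tool --rows '[[[0,0,0.008,0,0,0,0],[0,0,0,0,0,0,0],[0,0,0,0,0,0,0.48],[0,0,0,0,0,0,0.48],[0,0,0,0,0,0,0.48]]]'

```text
t: 20.72
eef_pos: [524.3, -212.5, 16.8]
tcp_rot: [3.141, -0.0, 0.052]
ft_force: [0.5, -0.0, 0.2]
opening: 0.468
grip_force: 0.0
```

Emit:
drive_tool --rows '[[[0,0,-0.06,0,0,0,0.48],[0,0,-0.16,0,0,0,0.48],[0,0,-0.16,0,0,0,0.48]]]'

```text
t: 21.1
eef_pos: [524.2, -212.4, 113.7]
tcp_rot: [3.142, -0.0, 0.052]
ft_force: [0.4, 0.2, -0.6]
opening: 0.482
grip_force: 0.0
```

```bash
python3 - <<'E'
from jig import *
np.set_printoptions(precision=1,suppress=True)
b=env.read_camera("side")
for n in("slat_dark","slat_pale"): print(n,[(round(r["score"],2),w(b,r["at"])) for r in env.place_of(n,b)[:2]])
plan((524,-200,200,6,2,.48),(534.5,317.5,130,90,14,.48),(534.5,317.5,50,90,3,.48))
E
```

```text
slat_dark [(0.59, array([ 525.7, -213.5,   29.2]))]
slat_pale [(0.7, array([ 519.4, -148.4,   27.9])), (0.53, array([497.8, 316.8,  -3.3]))]
[[-0.0,-0.025,-0.171,0.001,-0.001,-0.008,0.48],[-0.0,-0.026,-0.171,-0.0,-0.0,-0.009,0.48],[0.019,-0.147,0.02,-0.0,-0.0,-0.033,0.48],[0.033,-0.144,0.02,-0.0,-0.0,-0.034,0.48],[0.049,-0.139,0.02,-0.0,-0.0,-0.033,0.48]]
[[0.063,-0.134,0.02,-0.0,-0.0,-0.033,0.48],[0.076,-0.127,0.02,-0.0,-0.0,-0.034,0.48],[0.09,-0.118,0.021,-0.0,-0.0,-0.033,0.48],[0.101,-0.107,0.02,0.0,-0.0,-0.033,0.48],[0.112,-0.097,0.02,0.0,-0.0,-0.034,0.48]]
[[0.121,-0.085,0.02,0.0,-0.0,-0.033,0.48],[0.13,-0.071,0.02,0.0,-0.0,-0.033,0.48],[0.136,-0.057,0.02,0.0,-0.0,-0.033,0.48],[0.142,-0.043,0.02,0.0,-0.0,-0.034,0.48],[0.145,-0.028,0.02,0.0,-0.0,-0.033,0.48]]
[[0.147,-0.013,0.02,0.0,-0.0,-0.033,0.48],[0.0,0.0,0.107,0.0,-0.0,-0.0,0.48],[0.0,0.0,0.106,0.0,-0.0,-0.0,0.48],[0.0,0.0,0.107,0.0,-0.0,-0.0,0.48]]
t 21.25 end [534.5 317.5  50. ] 89.9
```

Emit:
drive_tool --rows '[[[0,-0.025,-0.171,0,0,-0.008,0.48],[0,-0.026,-0.171,0,0,-0.009,0.48],[0.019,-0.147,0.02,0,0,-0.033,0.48],[0.033,-0.144,0.02,0,0,-0.034,0.48],[0.049,-0.139,0.02,0,0,-0.033,0.48]]]'

```text
t: 21.88
eef_pos: [525.2, -87.8, 181.6]
tcp_rot: [-3.141, 0.001, 0.423]
ft_force: [0.5, -0.1, 0.4]
opening: 0.477
grip_force: 0.0
```

Emit:
drive_tool --rows '[[[0.063,-0.134,0.02,0,0,-0.033,0.48],[0.076,-0.127,0.02,0,0,-0.034,0.48],[0.09,-0.118,0.021,0,0,-0.033,0.48],[0.101,-0.107,0.02,0,0,-0.033,0.48],[0.112,-0.097,0.02,0,0,-0.034,0.48]]]'

```text
t: 22.5
eef_pos: [528.9, 97.2, 156.3]
tcp_rot: [-3.141, 0.001, 0.948]
ft_force: [-0.1, -0.1, 0.7]
opening: 0.482
grip_force: 0.0
```

Emit:
drive_tool --rows '[[[0.121,-0.085,0.02,0,0,-0.033,0.48],[0.13,-0.071,0.02,0,0,-0.033,0.48],[0.136,-0.057,0.02,0,0,-0.033,0.48],[0.142,-0.043,0.02,0,0,-0.034,0.48],[0.145,-0.028,0.02,0,0,-0.033,0.48]]]'

```text
t: 23.12
eef_pos: [532.6, 281.9, 131.1]
tcp_rot: [-3.14, 0.001, 1.469]
ft_force: [0.4, 0.5, 0.1]
opening: 0.481
grip_force: 0.0
```

Emit:
drive_tool --rows '[[[0.147,-0.013,0.02,0,0,-0.033,0.48],[0,0,0.107,0,0,0,0.48],[0,0,0.107,0,0,0,0.48],[0,0,0.107,0,0,0,0.48],[0,0,0,0,0,0,0.48]]]'

```text
t: 23.75
eef_pos: [532.4, 317.1, 44.6]
tcp_rot: [-3.137, 0.002, 1.569]
ft_force: [0.4, -0.2, 0.4]
opening: 0.483
grip_force: 0.0
```

Emit:
drive_tool --rows '[[[0,0,0.056,0,0,0,0.48],[0,0,0.056,0,0,0,0.48],[0,0,0,0,0,0,0.48]]]'

```text
t: 24.12
eef_pos: [533.3, 317.4, 17.8]
tcp_rot: [-3.14, 0.001, 1.569]
ft_force: [0.1, 0.5, -0.3]
opening: 0.48
grip_force: 0.0
```

Emit:
drive_tool --rows '[[[0,0,0,0,0,0,0.2],[0,0,0,0,0,0,0.0],[0,0,0,0,0,0,0.0],[0,0,0,0,0,0,0.0]]]'

```text
t: 24.62
eef_pos: [533.9, 317.8, 19.2]
tcp_rot: [3.141, -0.0, 1.569]
ft_force: [-0.1, -0.3, 2.9]
opening: 0.26
grip_force: 30.0
```

```bash
python3 - <<'E'
from jig import *
s=env.state();e=s["eef_pos"];print(e,s["tcp_rot"],s["grip_force"],s["opening"])
off=e[1]-317.5; g=J(-86-off,-31); print(off,g)
plan((e[0],e[1],60,89.9,2,0),(534,300,215,94,4,0),(*g,200,183,16,0),(*g,90,183,4,0))
E
```

```text
[533.93706313 317.79994465  19.17235824] [ 3.14088098e+00 -2.10748204e-04  1.56939080e+00] 29.97354358434677 0.2597565872712918
0.29994464993950487 [ 524.94074107 -274.4741057 ]
[[0.0,0.0,-0.082,0.0,-0.0,0.0,0.0],[0.0,0.0,-0.081,0.0,-0.0,0.0,0.0],[-0.018,0.0,-0.155,0.0,-0.0,-0.006,0.0],[-0.018,0.0,-0.155,0.0,-0.0,-0.005,0.0],[-0.017,-0.0,-0.155,0.0,-0.0,-0.006,0.0]]
[[-0.018,-0.001,-0.155,0.0,-0.0,-0.006,0.0],[-0.143,-0.012,0.004,0.0,-0.0,-0.031,0.0],[-0.141,-0.027,0.003,0.0,-0.0,-0.031,0.0],[-0.138,-0.04,0.004,0.0,0.0,-0.031,0.0],[-0.134,-0.053,0.004,0.0,0.0,-0.031,0.0]]
[[-0.127,-0.066,0.003,0.0,0.0,-0.03,0.0],[-0.121,-0.077,0.004,0.0,0.0,-0.031,0.0],[-0.113,-0.089,0.004,0.0,0.0,-0.031,0.0],[-0.104,-0.1,0.004,0.0,0.0,-0.031,0.0],[-0.093,-0.109,0.003,0.0,0.0,-0.031,0.0]]
[[-0.083,-0.117,0.004,0.0,0.0,-0.031,0.0],[-0.07,-0.126,0.004,0.0,0.0,-0.031,0.0],[-0.058,-0.131,0.003,0.0,0.0,-0.031,0.0],[-0.045,-0.136,0.004,0.0,0.0,-0.03,0.0],[-0.032,-0.14,0.004,0.0,0.0,-0.031,0.0]]
[[-0.018,-0.143,0.003,0.0,0.0,-0.031,0.0],[-0.005,-0.144,0.004,0.0,0.0,-0.031,0.0],[0.0,0.0,0.11,0.0,0.0,-0.0,0.0],[0.0,0.0,0.11,0.0,0.0,-0.0,0.0],[0.001,0.0,0.11,0.0,0.0,-0.0,0.0]]
[[-0.0,0.0,0.11,0.0,0.0,-0.0,0.0]]
t 24.625 end [ 524.9 -274.6   90. ] -177.0
```

Emit:
drive_tool --rows '[[[0,0,-0.082,0,0,0,0],[0,0,-0.081,0,0,0,0],[-0.018,0,-0.155,0,0,-0.006,0],[-0.018,0,-0.155,0,0,-0.005,0],[-0.017,0,-0.155,0,0,-0.006,0]]]'

```text
t: 25.25
eef_pos: [533.7, 304.2, 177.0]
tcp_rot: [-3.141, 0.0, 1.623]
ft_force: [0.7, -0.9, -1.1]
opening: 0.256
grip_force: 30.0
```

Emit:
drive_tool --rows '[[[-0.018,-0.001,-0.155,0,0,-0.006,0],[-0.143,-0.012,0.004,0,0,-0.031,0],[-0.141,-0.027,0.003,0,0,-0.031,0],[-0.138,-0.04,0.004,0,0,-0.031,0],[-0.134,-0.053,0.004,0,0,-0.031,0]]]'

```text
t: 25.88
eef_pos: [531.4, 155.2, 210.8]
tcp_rot: [3.142, 0.0, 2.035]
ft_force: [-0.1, -0.5, -0.6]
opening: 0.257
grip_force: 30.0
```

Emit:
drive_tool --rows '[[[-0.127,-0.066,0.003,0,0,-0.03,0],[-0.121,-0.077,0.004,0,0,-0.031,0],[-0.113,-0.089,0.004,0,0,-0.031,0],[-0.104,-0.1,0.004,0,0,-0.031,0],[-0.093,-0.109,0.003,0,0,-0.031,0]]]'

```text
t: 26.5
eef_pos: [528.5, -24.3, 206.3]
tcp_rot: [3.142, 0.0, 2.518]
ft_force: [-0.2, 0.7, -1.0]
opening: 0.258
grip_force: 30.0
```

Emit:
drive_tool --rows '[[[-0.083,-0.117,0.004,0,0,-0.031,0],[-0.07,-0.126,0.004,0,0,-0.031,0],[-0.058,-0.131,0.003,0,0,-0.031,0],[-0.045,-0.136,0.004,0,0,-0.03,0],[-0.032,-0.14,0.004,0,0,-0.031,0]]]'

```text
t: 27.12
eef_pos: [525.8, -203.7, 201.6]
tcp_rot: [-3.142, 0.0, 3.002]
ft_force: [0.1, -0.4, -1.2]
opening: 0.258
grip_force: 30.0
```

Emit:
drive_tool --rows '[[[-0.018,-0.143,0.003,0,0,-0.031,0],[-0.005,-0.144,0.004,0,0,-0.031,0],[0,0,0.11,0,0,0,0],[0,0,0.11,0,0,0,0],[0,0,0,0,0,0,0]]]'

```text
t: 27.75
eef_pos: [524.1, -274.2, 143.3]
tcp_rot: [3.139, -0.003, -3.09]
ft_force: [-0.8, 0.7, 0.8]
opening: 0.26
grip_force: 30.0
```

```bash
python3 - <<'E'
from jig import *
np.set_printoptions(precision=3,suppress=True)
s=env.state();print(s["eef_pos"],s["tcp_rot"],s["grip_force"])
b=env.read_camera("side")
for n in("slat_red","slat_dark","slat_pale"): print(n,[(round(r["score"],2),w(b,r["at"])) for r in env.place_of(n,b)[:2]])
E
```

```text
[ 524.107 -274.196  143.26 ] [ 3.139 -0.003 -3.09 ] 29.973069727420807
slat_red [(0.67, array([ 518.983, -273.361,  160.618]))]
slat_dark [(0.8, array([ 525.758, -215.233,   30.82 ]))]
slat_pale [(0.64, array([ 516.199, -151.468,   30.074])), (0.17, array([400.346, 314.142,  11.409]))]
```

Emit:
drive_tool --rows '[[[0,0,0.12,0,0,0,0],[0,0,0.14,0,0,0,0],[0,0,0.14,0,0,0,0],[0,0,0.1,0,0,0,0],[0,0,0,0,0,0,0]]]'

```text
t: 28.58
eef_pos: [524.7, -274.4, 19.3]
tcp_rot: [3.141, -0.001, -3.089]
ft_force: [-0.1, 0.1, -0.4]
opening: 0.259
grip_force: 30.0
```

Emit:
drive_tool --rows '[[[0,0,0.01,0,0,0,0],[0,0,0,0,0,0,0],[0,0,0,0,0,0,0]]]'

```text
t: 28.95
eef_pos: [525.3, -274.8, 18.2]
tcp_rot: [-3.141, 0.001, -3.09]
ft_force: [0.1, 0.3, -0.5]
opening: 0.26
grip_force: 30.0
```

Emit:
drive_tool --rows '[[[0,0,0.016,0,0,0,0],[0,0,0,0,0,0,0],[0,0,0,0,0,0,0.48],[0,0,0,0,0,0,0.48],[0,0,0,0,0,0,0.48]]]'

```text
t: 29.58
eef_pos: [524.9, -274.7, 13.3]
tcp_rot: [-3.142, -0.0, -3.09]
ft_force: [0.5, -0.2, -0.2]
opening: 0.468
grip_force: 0.0
```

Emit:
drive_tool --rows '[[[0,0,-0.06,0,0,0,0.48],[0,0,-0.16,0,0,0,0.48],[0,0,-0.16,0,0,0,0.48]]]'

```text
t: 29.95
eef_pos: [524.9, -274.6, 110.3]
tcp_rot: [-3.141, 0.0, -3.09]
ft_force: [-0.5, 0.2, 0.1]
opening: 0.48
grip_force: 0.0
```

```bash
python3 - <<'E'
from jig import *
np.set_printoptions(precision=1,suppress=True)
b=env.read_camera("side")
for n in("slat_red","slat_dark","slat_pale"): print(n,[(round(r["score"],2),w(b,r["at"])) for r in env.place_of(n,b)[:2]])
plan((525,-262,200,178,2,.5),(593,316.5,130,90,16,.5),(593,316.5,50,90,3,.5))
E
```

```text
slat_red [(0.54, array([ 518. , -274.3,   29.9]))]
slat_dark [(0.52, array([ 525. , -214.4,   29.6]))]
slat_pale [(0.63, array([ 519.3, -148.9,   29.8]))]
[[-0.001,0.025,-0.181,-0.0,0.001,0.014,0.5],[-0.0,0.026,-0.181,-0.0,-0.0,0.014,0.5],[-0.012,0.145,0.017,-0.0,-0.0,0.031,0.5],[0.003,0.146,0.018,-0.0,-0.0,0.03,0.5],[0.016,0.144,0.017,-0.001,-0.0,0.031,0.5]]
[[0.03,0.143,0.018,0.0,-0.0,0.03,0.5],[0.043,0.139,0.017,0.0,-0.0,0.031,0.5],[0.057,0.134,0.018,0.0,-0.0,0.03,0.5],[0.069,0.128,0.018,0.0,-0.0,0.031,0.5],[0.081,0.121,0.018,0.0,-0.001,0.03,0.5]]
[[0.092,0.113,0.017,0.0,0.0,0.031,0.5],[0.103,0.103,0.017,0.0,0.0,0.03,0.5],[0.112,0.093,0.018,0.0,0.0,0.031,0.5],[0.12,0.082,0.017,0.0,0.0,0.03,0.5],[0.128,0.07,0.018,0.0,0.0,0.031,0.5]]
[[0.134,0.057,0.017,0.0,0.0,0.03,0.5],[0.138,0.045,0.018,0.001,0.0,0.031,0.5],[0.143,0.031,0.017,-0.0,0.0,0.031,0.5],[-0.0,0.0,0.107,-0.0,0.0,-0.0,0.5],[-0.0,0.0,0.106,-0.0,0.0,-0.0,0.5]]
[[-0.0,0.0,0.107,-0.0,0.0,-0.0,0.5]]
t 30.15 end [593.  316.5  50. ] 89.9
```

Emit:
drive_tool --rows '[[[-0.001,0.025,-0.181,0,0,0.014,0.5],[0,0.026,-0.181,0,0,0.014,0.5],[-0.012,0.145,0.017,0,0,0.031,0.5],[0.003,0.146,0.018,0,0,0.03,0.5],[0.016,0.144,0.017,0,0,0.031,0.5]]]'

```text
t: 30.78
eef_pos: [537.0, -152.3, 184.7]
tcp_rot: [3.142, -0.002, 2.813]
ft_force: [0.1, -0.6, -0.1]
opening: 0.498
grip_force: 0.0
```

Emit:
drive_tool --rows '[[[0.03,0.143,0.018,0,0,0.03,0.5],[0.043,0.139,0.017,0,0,0.031,0.5],[0.057,0.134,0.018,0,0,0.03,0.5],[0.069,0.128,0.018,0,0,0.031,0.5],[0.081,0.121,0.018,0,0,0.03,0.5]]]'

```text
t: 31.4
eef_pos: [558.3, 28.5, 162.3]
tcp_rot: [-3.14, -0.001, 2.336]
ft_force: [0.5, 0.6, 0.5]
opening: 0.5
grip_force: 0.0
```

Emit:
drive_tool --rows '[[[0.092,0.113,0.017,0,0,0.031,0.5],[0.103,0.103,0.017,0,0,0.03,0.5],[0.112,0.093,0.018,0,0,0.031,0.5],[0.12,0.082,0.017,0,0,0.03,0.5],[0.128,0.07,0.018,0,0,0.031,0.5]]]'

```text
t: 32.02
eef_pos: [579.6, 209.1, 140.5]
tcp_rot: [-3.14, 0.0, 1.855]
ft_force: [-0.1, -0.7, -0.1]
opening: 0.505
grip_force: 0.0
```

Emit:
drive_tool --rows '[[[0.134,0.057,0.017,0,0,0.03,0.5],[0.138,0.045,0.018,0,0,0.031,0.5],[0.143,0.031,0.017,0,0,0.031,0.5],[0,0,0.16,0,0,0,0.5],[0,0,0.15,0,0,0,0.5]]]'

```text
t: 32.65
eef_pos: [592.1, 316.9, 49.0]
tcp_rot: [-3.14, 0.001, 1.57]
ft_force: [0.9, 0.7, -0.1]
opening: 0.499
grip_force: 0.0
```

```bash
python3 - <<'E'
from jig import *
np.set_printoptions(precision=1,suppress=True)
s=env.state();print(s["eef_pos"],s["tcp_rot"])
t=env.read_camera("top");b=env.read_camera("side")
for n in("slat_red","slat_dark","slat_pale","slat_ochre"): print(n,[(round(r["score"],2),w(q,r["at"])) for q in(t,b) for r in env.place_of(n,q)[:1]])
r=lambda im,x,y,x2,y2,s:cv2.resize(im[y:y2,x:x2],(s),interpolation=cv2.INTER_CUBIC)
cv2.imwrite("pics/c6.png",np.hstack([r(t["color"],285,140,405,230,(480,360)),r(b["color"],160,200,270,290,(320,262))[:0] if 0 else np.vstack([r(b["color"],150,185,290,285,(320,229)),np.zeros((131,320,3),np.uint8)])]))
E
```

```text
[592.1 316.9  49. ] [-3.1  0.   1.6]
slat_red [(0.97, array([ 528.5, -277. ,   25.5])), (0.52, array([ 519. , -275.8,   30. ]))]
slat_dark [(0.71, array([ 528.5, -214.3,   27.8])), (0.67, array([ 522.3, -215.1,   28.2]))]
slat_pale [(0.6, array([ 522.9, -150.2,   28. ])), (0.7, array([ 519.2, -152.6,   30.4]))]
slat_ochre [(0.76, array([595.6, 317.8,  34.5])), (0.79, array([591.7, 313.9,  36.2]))]
```

View pics/c6.png

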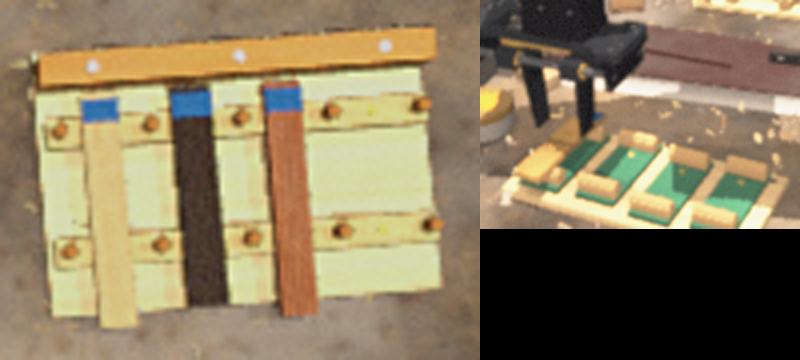

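All three slats lie in their bays with the blue ends at the stop bar: in the crop, pale at (110,212), dark at (200,197), red at (291,198). Next I measure their gaps to the stop and close on the ochre slat.

```bash
python3 - <<'E'
from jig import *
np.set_printoptions(precision=1,suppress=True)
t=env.read_camera("top")
im=t["color"]; h=cv2.cvtColor(im,cv2.COLOR_BGR2HSV)
m=cv2.inRange(h,(100,120,50),(125,255,255)); m[:,:290]=0;m[:,375:]=0;m[:150]=0;m[215:]=0
n,_,st,c=cv2.connectedComponentsWithStats(m)
for i in range(1,n):
    if st[i][4]>15: print("band", R2.T@(atz(t,c[i],42)[:2]-o), "world",atz(t,c[i],42),st[i][4])
C=lambda x,y:(285+x/4-.4,140+y/4-.4)
f=lambda q,z:R2.T@(atz(t,C(*q),z)[:2]-o)
for n,q in(("pale near end",(117,326)),("dark near",(208,305)),("red near",(299,315))): print(n,f(q,40))
print("pins",[f(q,52) for q in((60,129),(150,123),(241,116),(331,110),(422,103),(70,251),(434,223))])
print("bar inner bottom edge",[f(q,52) for q in((40,87),(240,74),(434,57))],"outer",[f(q,52) for q in((40,55),(434,29))])
E
```

```text
band [-17.6  33.1] world [ 590.2 -206.9   42. ] 57
band [-18.3 -30.5] world [ 592.8 -270.4   42. ] 41
band [-17.6  94.3] world [ 587.  -145.7   42. ] 37
pale near end [-163.5   95.2]
dark near [-154.    32.6]
red near [-165.3  -28.4]
pins [array([-29.5, 124.1]), array([-29.8,  63.3]), array([-29.4,   1.4]), array([-29.6, -60. ]), array([ -29.2, -122.6]), array([-111.6,  124.2]), array([-110.8, -122.6])]
bar inner bottom edge [array([ -0.3, 135.1]), array([-0.9, -0.5]), array([   1.5, -134. ])] outer [array([ 21.3, 133.3]), array([  20.6, -136. ])]
```

Emit:
drive_tool --rows '[[[0,0,0.06,0,0,0,0.5],[0,0,0.06,0,0,0,0.5],[0,0,0,0,0,0,0.5]]]'

```text
t: 33.58
eef_pos: [592.0, 316.2, 19.2]
tcp_rot: [-3.139, 0.001, 1.569]
ft_force: [0.6, 0.3, 0.0]
opening: 0.501
grip_force: 0.0
```

Emit:
drive_tool --rows '[[[0,0,0,0,0,0,0.3],[0,0,0,0,0,0,0.0],[0,0,0,0,0,0,0.0],[0,0,0,0,0,0,0.0]]]'

```text
t: 34.08
eef_pos: [593.1, 316.7, 21.6]
tcp_rot: [3.141, -0.0, 1.569]
ft_force: [1.1, -0.6, 1.1]
opening: 0.308
grip_force: 29.8
```

```bash
python3 - <<'E'
from jig import *
s=env.state();e=s["eef_pos"];print(e,s["grip_force"],s["opening"])
off=e[1]-317.0; g=J(-71-off,-93); print(off,g)
plan((e[0],e[1],60,89.9,2,0),(593,300,215,94,4,0),(*g,200,183,17,0),(*g,145,183,2,0))
E
```

```text
[593.10421187 316.65650929  21.59372386] 29.779196083545685 0.307942637453762
-0.3434907128250302 [ 543.80756693 -335.57042271]
[[0.0,0.0,-0.077,0.0,-0.0,0.0,0.0],[0.0,0.0,-0.077,0.0,-0.0,0.0,0.0],[-0.017,0.0,-0.155,0.0,-0.0,-0.006,0.0],[-0.016,-0.0,-0.155,0.0,-0.0,-0.005,0.0],[-0.017,-0.001,-0.155,0.0,-0.0,-0.006,0.0]]
[[-0.016,-0.001,-0.155,0.0,-0.0,-0.006,0.0],[-0.148,-0.022,0.004,0.0,-0.0,-0.029,0.0],[-0.146,-0.036,0.003,0.0,-0.0,-0.029,0.0],[-0.142,-0.048,0.004,0.0,0.0,-0.029,0.0],[-0.137,-0.062,0.003,0.0,0.0,-0.029,0.0]]
[[-0.131,-0.073,0.004,0.0,0.0,-0.029,0.0],[-0.123,-0.085,0.003,0.0,0.0,-0.029,0.0],[-0.115,-0.096,0.004,0.0,0.0,-0.029,0.0],[-0.107,-0.106,0.003,0.0,0.0,-0.03,0.0],[-0.095,-0.116,0.004,0.0,0.0,-0.029,0.0]]
[[-0.085,-0.124,0.003,0.0,0.0,-0.029,0.0],[-0.073,-0.131,0.004,0.0,0.0,-0.029,0.0],[-0.061,-0.137,0.003,0.0,0.0,-0.029,0.0],[-0.048,-0.142,0.004,0.0,0.0,-0.029,0.0],[-0.035,-0.146,0.003,0.0,0.0,-0.029,0.0]]
[[-0.021,-0.148,0.004,0.0,0.0,-0.029,0.0],[-0.008,-0.15,0.003,0.0,0.0,-0.029,0.0],[0.005,-0.15,0.004,0.0,0.0,-0.029,0.0],[0.0,-0.0,0.11,0.0,0.0,-0.0,0.0],[0.001,-0.0,0.11,0.0,0.0,-0.0,0.0]]
t 34.075 end [ 543.7 -335.5  144.9] -177.0
```

Emit:
drive_tool --rows '[[[0,0,-0.077,0,0,0,0],[0,0,-0.077,0,0,0,0],[-0.017,0,-0.155,0,0,-0.006,0],[-0.016,0,-0.155,0,0,-0.005,0],[-0.017,-0.001,-0.155,0,0,-0.006,0]]]'

```text
t: 34.7
eef_pos: [592.8, 304.0, 179.0]
tcp_rot: [3.14, -0.0, 1.623]
ft_force: [-0.2, 0.6, 0.2]
opening: 0.312
grip_force: 29.8
```

Emit:
drive_tool --rows '[[[-0.016,-0.001,-0.155,0,0,-0.006,0],[-0.148,-0.022,0.004,0,0,-0.029,0],[-0.146,-0.036,0.003,0,0,-0.029,0],[-0.142,-0.048,0.004,0,0,-0.029,0],[-0.137,-0.062,0.003,0,0,-0.029,0]]]'

```text
t: 35.33
eef_pos: [581.0, 149.3, 213.0]
tcp_rot: [3.14, 0.001, 2.009]
ft_force: [-0.5, 0.0, 0.1]
opening: 0.312
grip_force: 29.8
```

Emit:
drive_tool --rows '[[[-0.131,-0.073,0.004,0,0,-0.029,0],[-0.123,-0.085,0.003,0,0,-0.029,0],[-0.115,-0.096,0.004,0,0,-0.029,0],[-0.107,-0.106,0.003,0,0,-0.03,0],[-0.095,-0.116,0.004,0,0,-0.029,0]]]'

```text
t: 35.95
eef_pos: [566.7, -37.6, 208.4]
tcp_rot: [3.141, 0.002, 2.468]
ft_force: [0.1, -0.3, -0.4]
opening: 0.314
grip_force: 29.8
```

Emit:
drive_tool --rows '[[[-0.085,-0.124,0.003,0,0,-0.029,0],[-0.073,-0.131,0.004,0,0,-0.029,0],[-0.061,-0.137,0.003,0,0,-0.029,0],[-0.048,-0.142,0.004,0,0,-0.029,0],[-0.035,-0.146,0.003,0,0,-0.029,0]]]'

```text
t: 36.58
eef_pos: [552.3, -224.7, 204.2]
tcp_rot: [-3.141, 0.002, 2.923]
ft_force: [0.4, -0.1, 0.2]
opening: 0.31
grip_force: 29.8
```

Emit:
drive_tool --rows '[[[-0.021,-0.148,0.004,0,0,-0.029,0],[-0.008,-0.15,0.003,0,0,-0.029,0],[0.005,-0.15,0.004,0,0,-0.029,0],[0,0,0.11,0,0,0,0],[0,0,0.11,0,0,0,0]]]'

```text
t: 37.2
eef_pos: [543.8, -336.3, 145.9]
tcp_rot: [-3.14, 0.002, -3.091]
ft_force: [-0.8, 0.4, -0.7]
opening: 0.312
grip_force: 29.8
```

Emit:
drive_tool --rows '[[[0,0,0.1,0,0,0,0],[0,0,0.14,0,0,0,0],[0,0,0.14,0,0,0,0],[0,0,0.1,0,0,0,0],[0,0,0,0,0,0,0]]]'

```text
t: 37.83
eef_pos: [543.5, -335.3, 24.6]
tcp_rot: [3.141, -0.001, -3.09]
ft_force: [0.3, -0.4, 0.5]
opening: 0.311
grip_force: 29.8
```

Emit:
drive_tool --rows '[[[0,0,0.02,0,0,0,0],[0,0,0.014,0,0,0,0],[0,0,0,0,0,0,0]]]'

```text
t: 38.2
eef_pos: [544.0, -335.7, 16.8]
tcp_rot: [-3.141, 0.001, -3.09]
ft_force: [-0.5, -0.4, -0.7]
opening: 0.311
grip_force: 29.8
```

Emit:
drive_tool --rows '[[[0,0,0.003,0,0,0,0],[0,0,0,0,0,0,0.5],[0,0,0,0,0,0,0.5],[0,0,0,0,0,0,0.5],[0,0,-0.06,0,0,0,0.5]]]'

```text
t: 38.83
eef_pos: [543.4, -335.3, 30.2]
tcp_rot: [3.14, -0.001, -3.09]
ft_force: [-0.3, -0.3, 0.4]
opening: 0.499
grip_force: 0.0
```

Emit:
drive_tool --rows '[[[0,0,-0.16,0,0,0,0.5],[0,0,-0.2,0,0,0,0.5],[0,0,-0.2,0,0,0,0.5],[0,-0.15,-0.1,0,0,0,0.5],[0,-0.2,0,0,0,0,0.5]]]'

```text
t: 39.45
eef_pos: [549.4, -423.7, 200.2]
tcp_rot: [-3.137, 0.004, -3.088]
ft_force: [1.3, -0.9, -0.1]
opening: 0.498
grip_force: 0.0
```

Emit:
drive_tool --rows '[[[0,0.2,0,0,0,0,0.5],[0,0.2,0,0,0,0,0.5],[0,0.2,0,0,0,0,0.5],[0,0.2,0,0,0,0,0.5],[0,0.2,0,0,0,0,0.5]]]'

```text
t: 40.08
eef_pos: [535.1, -171.7, 196.7]
tcp_rot: [-3.141, 0.001, -3.09]
ft_force: [0.6, 0.5, 0.1]
opening: 0.502
grip_force: 0.0
```

Emit:
drive_tool --rows '[[[0,0.2,0,0,0,0,0.5],[0,0.2,0,0,0,0,0.5],[0,0.2,0,0,0,0,0.5],[0,0.2,0,0,0,0,0.5],[0,0,0,0,0,0,0.5]]]'

```text
t: 40.7
eef_pos: [524.6, 29.1, 196.7]
tcp_rot: [3.142, 0.001, -3.086]
ft_force: [-0.3, -0.4, -1.0]
opening: 0.498
grip_force: 0.0
```

```bash
python3 - <<'E'
from jig import *
np.set_printoptions(precision=1,suppress=True)
s=env.state();print(s["t"],s["eef_pos"])
t=env.read_camera("top");d=env.read_camera("side")
h=cv2.cvtColor(t["color"],cv2.COLOR_BGR2HSV)
m=cv2.inRange(h,(100,120,50),(125,255,255)); m[:,:290]=0;m[:,400:]=0;m[:150]=0;m[215:]=0
n,_,st,c=cv2.connectedComponentsWithStats(m)
for i in range(1,n):
    if st[i][4]>15: print("band", R2.T@(atz(t,c[i],41)[:2]-o),st[i][4])
for n in("slat_pale","slat_dark","slat_red","slat_ochre"):
    for q in(t,d): print(n,[(round(r["score"],2),R2.T@(w(q,r["at"])[:2]-o),w(q,r["at"])[2]) for r in env.place_of(n,q)[:1]])
r=lambda im,x,y,x2,y2,s:cv2.resize(im[y:y2,x:x2],(s),interpolation=cv2.INTER_CUBIC)
cv2.imwrite("pics/c7.png",np.hstack([r(t["color"],285,140,405,230,(400,300)),r(d["color"],230,120,330,200,(400,300))]))
E
```

```text
40.7 [524.6  29.1 196.7]
band [-19.1 -92.1] 50
band [-17.4  32. ] 59
band [-18.3 -30.8] 42
band [-17.3  94.3] 38
slat_pale [(0.81, array([-84.6,  93.5]), np.float64(28.287651320564237))]
slat_pale [(0.69, array([-83.8,  89. ]), np.float64(27.529674191470576))]
slat_dark [(0.82, array([-84.4,  29.5]), np.float64(27.82700437994481))]
slat_dark [(0.82, array([-79.8,  31.2]), np.float64(31.740721270991457))]
slat_red [(0.84, array([-82. , -30.7]), np.float64(22.821171738571138))]
slat_red [(0.48, array([-91.4, -32.8]), np.float64(32.52622487334395))]
slat_ochre [(0.69, array([-69.3, -91.5]), np.float64(26.247601109652805))]
slat_ochre [(0.68, array([-78.9, -95.6]), np.float64(29.734665427292384))]
```

View pics/c7.png

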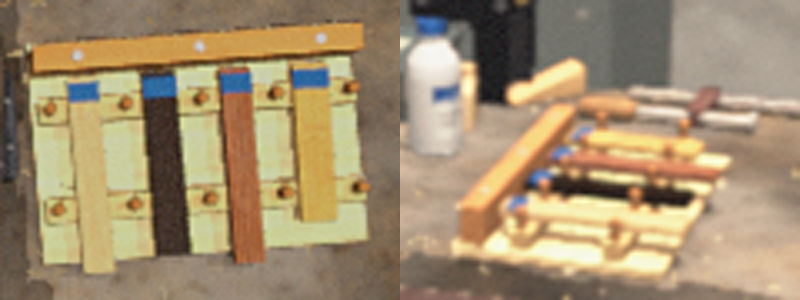

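All four slats lie flat in their bays (blue bands in the left crop at (84,92), (158,86), (236,81), (310,78)), 4–6 mm from the stop and in the right order. The arm is clear, so I'm handing the job in.

```bash
python3 -c "
from cell import env
print(env.job_done())"
```

```text
the job is handed in; nothing more can be done
None
```

The job is handed in at about 41 s of the 109 s limit: all four slats lie flat in their bays in the right order (pale, dark, red, ochre from the left), with blue ends about 4–6 mm from the stop bar and the arm clear; no verdict was returned.

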